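# Park the rolling pin on the pastry board's inlaid band

## Task

The rolling pin lies across the near part of the pastry board: push it along by its top with the fingertips so that it rolls, without sliding, away from the robot and comes to rest lying along the dark inlaid band, its centre line over the band and parallel to it. Do not pinch or lift the pin or push it below its mid-height, and leave everything else where it stands.

Things in the scene. Friction and masses are not known exactly. Their poses are not given: they have to be found in the camera images.
- board: Fixed pastry board of pale wood, 400 mm (its x) by 420 mm (its y), 18 mm thick, lying on the counter. Origin at the centre of its underside; x points across the board away from the robot (turned up to 0.45 rad either way), z up. Its top is flat, 18 mm above the counter, and does not move.
- band (a point): Centre of the dark wooden band inlaid flush in the board's top: 30 mm wide (along x), running the board's whole width along y, 30 mm beyond the board's centre. Point on the board's top surface, axes as the board's.
- pin: Loose wooden rolling pin, 0.35 to 0.65 kg: barrel 60 mm across, 220 mm long, plus a fixed handle (26 mm across, 52 mm long) at each end. Origin on its axis, mid-barrel, 30 mm above the board; y along the pin, x and z turn as it rolls (z up at first). Starts 90-140 mm short of the band, nearly parallel. A fingertip pressed lightly on top and moved level rolls it half as far; let go, it slows by 0.4 m/s2.
- ramekin: Bystander: ceramic ramekin, 84 mm across, 45 mm high, on the far part of the board. Origin under its centre.
- clip: Bystander: steel spring chip clip, 75 mm long, 25 mm high, on the far part of the board. Origin under its centre.
- paddle: Bystander: wooden butter paddle, 190 mm long, 10 mm thick, on the far part of the board. Origin on its underside, near its middle.
- canister: Bystander: clear plastic canister with screw lid, 104 mm across, 152 mm high, on the counter to the right. Origin under its centre.
- scoop: Bystander: aluminium scoop, 180 mm long, 35 mm high, on the counter to the right. Origin on its underside.
- mug: Bystander: white mug, 80 mm across, 92 mm high, on the counter to the left. Origin under its centre.
- spicejar: Bystander: small glass jar, 48 mm across, 100 mm high, on the counter to the left. Origin under its centre.

How it is judged:
By the outcome, as a careful person would: the job done as asked, in the order asked, and still so for the second after the job is handed in, with the robot touching nothing.
It also fails if it takes over 61 s, if anything falls off the work surface, if the arm or the gripper's body presses on something with over 40 N, if the wrist force passes 120 N, or if a joint passes its speed limit or range.

## Robot

A 7-joint arm with a two-finger parallel gripper is mounted at the origin on the work surface. World frame = base frame: x ahead of the robot, y to its left, z up, the work surface at z = 0. Lengths are in m, angles in rad, forces in N, time in s.
With the tool pointing down it reaches from about 0.4 to 0.85 m from the base axis. Payload 4.4 kg.
Tool frame: the origin (TCP) lies midway between the tips of the shut fingers; the grasp point (between the pads) lies 19 mm behind it; z points along the fingers, x is the direction in which the jaws open and shut, and the axes are right-handed (so a half turn about z gives the same grasp; the last joint's range is limited). The gripper opens to 94 mm and grips with 3 to 60 N. Pads are 16 mm wide; open, the fingers measure 119 mm over their backs; the gripper's body (75 mm by 177 mm) begins 78 mm behind the grasp point.
Start: joints at [1.061, 0.628, 0.038, 1.517, -0.027, 0.996, -0.02], TCP at [0.279, -0.587, 0.205] pointing down, gripper open.
Joint ranges: [-3.06, 3.06], [-0.37, 2.12], [-1.25, 1.32], [0.18, 2.47], [-1.1, 4.24], [0.23, 1.98], [-2.94, 2.94]. Speed limits (rad/s): [2.57, 2.57, 3.14, 3.14, 3.14, 3.14, 3.14].

## Interface

Orientations are given as a rotation vector (axis times angle).
In Python, from bench import manip gives the robot as it stands.
- The arm moves only by the tool step_arm, never from a script. Its argument "plan" is a list of rows, each a list of 3 entries, a list of its own where there are three numbers: the shift along the tool's x, y, z in mm, then the turn, a rotation vector about the tool's x, y, z in degrees, then the opening, from 0 (shut) to 1 (fully open). A call has 1 to 8 rows; each row is the pose to reach, as a shift and turn from the pose commanded when the call began, along the tool's axes at that moment; what a row does not reach only later rows make up. A row lasts 1/12 s, in which the tool goes at most 41.7 mm and 7.16 degrees, less where a joint would pass 70% of its speed; a pose out of reach is approached as far as the arm can. A call with a gripper value outside its range is refused whole. The fingers move at their own pace and stop on an object; "grip_force" is the grip in N (left out, the last holds). Time passes only in rows, so rows that repeat a pose let the fingers close. It gives the time, the measured TCP pose, the force and the opening at its end, in the units of the state.
- manip.get_state(): the state, without advancing time (a new reading comes with each control period).
- manip.read_camera(name): name is "scene" or "side" or "wrist"; returns the picture (384x512x3 uint8, red, green, blue); there is no depth.
- manip.get_calibration(name): a dict with "intrinsics" (3x3 intrinsics, pixels), "origin" and "attitude" of the camera in the world; the wrist camera has in their place "hand_eye" (4x4, takes a point from camera to tool coordinates, whose origin is the TCP and whose axes are the tool frame's). Camera axes: x right, y down, z forward; pixel columns grow to the right and rows downward; lengths in m; the calibration is good to about 2 mm. A picture is of the moment at which its call begins: read the wrist's pose just before it. get_calibration takes no time and is no camera call.
- manip.hand_in(): hands the job in, once; it reports no verdict.
Trained networks look in the newest picture that a camera, given by its name, has taken for a name from the list of things; names that differ only in an ending like _2 or _b are one class to them, and where a whole thing is asked for, a point or a joint stands for the part that bears it (a point fixed in the world has none). Each returns a list of dicts, best first, with "score" (0 to 1); they miss things now and then, are a little off and sometimes report something else, mostly with a low value. They report only what shows in the picture. A call takes as long as a camera call.
- manip.find_in(camera, query): "location" ([x, y, z] in m, in world coordinates, good to about 4 mm: the middle of the surface that is visible of it).
- manip.regions_of(camera, query): "mask" (384x512 bool, what is visible of it).
The state is a dict: "t": time; "q": joint angles; "joint_vel": joint speeds; "effort": joint torques, N m; "position": TCP position; "eef_rot": TCP orientation; "ft_force": force on the tool from outside, world axes, zero at the start; "wrist_torque": the same for the moment, N m; "width": finger opening in m.
Only numpy, scipy, OpenCV 4.12 (cv2) and the standard library are available. Lean on these libraries where they do the work, as an engineer would, in place of code of your own. Each camera call takes 0.05 s, during which the arm holds its last target. There are 200 camera calls.

## Working session

There is one attempt and no reset: what is moved stays moved. The work goes in short steps, Python scripts to look and compute and a tool call to move; the robot and the scene stay as the last step left them, time stands still between calls to the robot, and variables do not carry over. Pictures are saved under pics/ and viewed, about 8 in all and at most 12, crops included, and the job is handed in when it is done.

Besides the shell and the picture viewer there is one more tool, called after "Request:" by a JSON object that holds its "api" and its "payload". step_arm: Moves the arm, as the interface text tells. Its arguments: {"type":"object","properties":{"plan":{"type":"array","items":{"type":"array"}},"grip_force":{"type":"number"}},"required":["plan"]}

```bash
mkdir -p pics; cat > h.py <<'E'
import numpy as np, cv2
from bench import manip
from scipy.spatial.transform import Rotation as R
def cal(n):
    c=manip.get_calibration(n); return np.array(c['intrinsics']),np.array(c['origin']),c['attitude']
def att(a):
    a=np.array(a); return a if a.shape==(3,3) else R.from_rotvec(a).as_matrix()
def toplane(n,uv,z):
    K,o,a=cal(n); A=att(a); uv=np.atleast_2d(uv)
    d=(A@np.linalg.inv(K)@np.c_[uv,np.ones(len(uv))].T).T
    return o+d*((z-o[2])/d[:,2])[:,None]
def project(n,p):
    K,o,a=cal(n); q=(att(a).T@(np.atleast_2d(p)-o).T); q=K@q; return (q[:2]/q[2]).T
E
python3 - <<'E'
from h import *
for n in('scene','side'):
    im=manip.read_camera(n); cv2.imwrite(f'pics/{n}0.png',im[:,:,::-1]); print(n,cal(n))
    for q in('pin','board','ramekin','clip','paddle'):
        try:
            r=manip.find_in(n,q); print(q,[(np.round(x['location'],3),round(x['score'],2)) for x in r[:2]])
            m=manip.regions_of(n,q)
            if m:
                np.save(f'{n}_{q}.npy',m[0]['mask']); 
        except Exception as e: print(q,e)
s=manip.get_state();print(s['t'],s['position'],s['eef_rot'],s['width'])
E
python3 - <<'E'
import cv2,numpy as np
cv2.imwrite('pics/both0.png',np.vstack([cv2.imread('pics/scene0.png')]))
E
```

```text
scene (array([[357.11690539,   0.        , 252.82540272],
       [  0.        , 357.11690539, 187.64976589],
       [  0.        ,   0.        ,   1.        ]]), array([ 1.38324455, -0.27329265,  0.85948469]), array([-1.9312207 , -1.42151788,  0.59772646]))
pin [(array([0.52 , 0.077, 0.063]), 0.64)]
board [(array([0.626, 0.061, 0.016]), 0.86)]
ramekin [(array([0.749, 0.169, 0.048]), 0.86)]
clip [(array([0.725, 0.033, 0.037]), 0.7)]
paddle [(array([ 0.674, -0.089,  0.026]), 0.61)]
side (array([[414.76720446,   0.        , 253.2661009 ],
       [  0.        , 414.76720446, 195.02971186],
       [  0.        ,   0.        ,   1.        ]]), array([0.26833057, 0.80068646, 0.98550352]), array([-0.50498605,  2.75403824, -1.07932579]))
pin []
board [(array([0.574, 0.124, 0.014]), 0.66)]
ramekin [(array([0.764, 0.155, 0.044]), 0.8), (array([ 0.599, -0.508,  0.017]), 0.41)]
clip [(array([0.715, 0.044, 0.038]), 0.55)]
paddle [(array([ 0.67 , -0.08 ,  0.028]), 0.79)]
1.1 [ 0.27912866 -0.58701705  0.20549427] [-2.65584634e+00  1.67806857e+00 -3.99298988e-05] 0.09387953723650032
```

View pics/scene0.png

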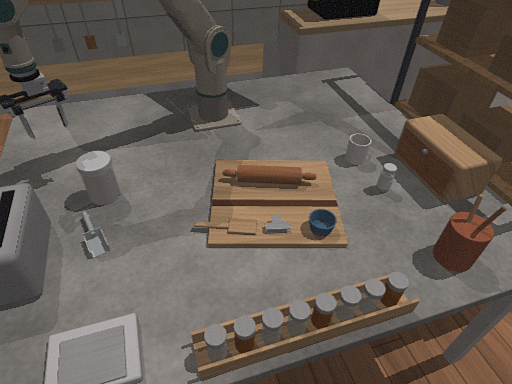

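View pics/side0.png

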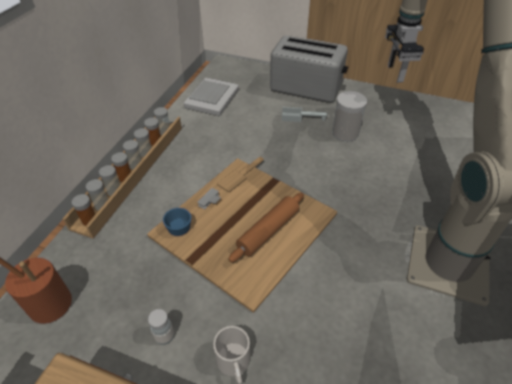

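```bash
cat > m.py <<'E'
from h import *
def pinax(n,im,show=None):
    # pin: reddish mask
    m=manip.regions_of(n,'pin'); return m[0]['mask'] if m else None
E
python3 - <<'E'
from h import *
S=[]
for n in('scene','side'):
    im=cv2.imread(f'pics/{n}0.png'); hsv=cv2.cvtColor(im,cv2.COLOR_BGR2HSV)
    bm=np.load(f'{n}_board.npy').astype(np.uint8)
    hull=cv2.convexHull(np.argwhere(bm)[:,::-1].astype(np.int32))
    quad=cv2.approxPolyN(hull,4).reshape(-1,2)
    print(n,quad.tolist(),np.round(toplane(n,quad,.018)[:,:2],3).tolist())
    fill=np.zeros(bm.shape,np.uint8); cv2.fillConvexPoly(fill,hull,1)
    x0,y0=hull.reshape(-1,2).min(0)-25; x1,y1=hull.reshape(-1,2).max(0)+25
    S.append(cv2.resize(im[y0:y1,x0:x1],(400,int(400*(y1-y0)/(x1-x0))),interpolation=cv2.INTER_CUBIC)); print((x0,y0,x1,y1))
    # values along line across
    for u,v0,v1 in [(225,186,214),(270,190,214)] if n=='scene' else [(205,215,265),(250,175,225)]:
        print(u,[(v,)+tuple(im[v,u]) for v in range(v0,v1,2)].__str__().replace('np.uint8',''))
h=max(s.shape[0] for s in S)
cv2.imwrite('pics/crop1.png',np.hstack([np.pad(s,((0,h-s.shape[0]),(0,0),(0,0))) for s in S]))
E
```

```text
scene [[207, 246], [215, 160], [326, 160], [348, 246]] [[0.725, -0.186], [0.336, -0.069], [0.455, 0.335], [0.846, 0.214]]
(np.int32(182), np.int32(135), np.int32(371), np.int32(271))
225 [(186, (84), (112), (139)), (188, (78), (103), (130)), (190, (81), (106), (132)), (192, (76), (101), (120)), (194, (79), (105), (132)), (196, (75), (105), (132)), (198, (91), (121), (150)), (200, (38), (50), (71)), (202, (42), (51), (71)), (204, (36), (47), (69)), (206, (86), (114), (143)), (208, (97), (127), (158)), (210, (93), (122), (152)), (212, (92), (123), (154))]
270 [(190, (94), (121), (151)), (192, (94), (123), (153)), (194, (100), (129), (162)), (196, (98), (128), (161)), (198, (106), (141), (174)), (200, (48), (61), (89)), (202, (41), (50), (78)), (204, (46), (54), (81)), (206, (69), (93), (121)), (208, (97), (128), (159)), (210, (100), (131), (164)), (212, (105), (136), (172))]
side [[254, 315], [145, 235], [237, 157], [339, 212]] [[0.449, 0.347], [0.837, 0.225], [0.715, -0.185], [0.326, -0.061]]
(np.int32(123), np.int32(134), np.int32(361), np.int32(337))
205 [(215, (91), (126), (157)), 
[... 604 characters left out ...]
9)), (263, (84), (117), (145))]
250 [(175, (78), (109), (134)), (177, (77), (107), (132)), (179, (78), (107), (132)), (181, (80), (111), (138)), (183, (86), (120), (148)), (185, (91), (127), (157)), (187, (94), (130), (161)), (189, (93), (130), (161)), (191, (92), (128), (159)), (193, (93), (128), (159)), (195, (90), (125), (156)), (197, (77), (107), (134)), (199, (50), (70), (95)), (201, (35), (50), (75)), (203, (34), (49), (73)), (205, (34), (49), (73)), (207, (39), (56), (79)), (209, (63), (88), (113)), (211, (85), (118), (146)), (213, (90), (125), (155)), (215, (88), (122), (152)), (217, (87), (121), (149)), (219, (87), (121), (149)), (221, (86), (119), (147)), (223, (84), (116), (144))]
```

View pics/crop1.png

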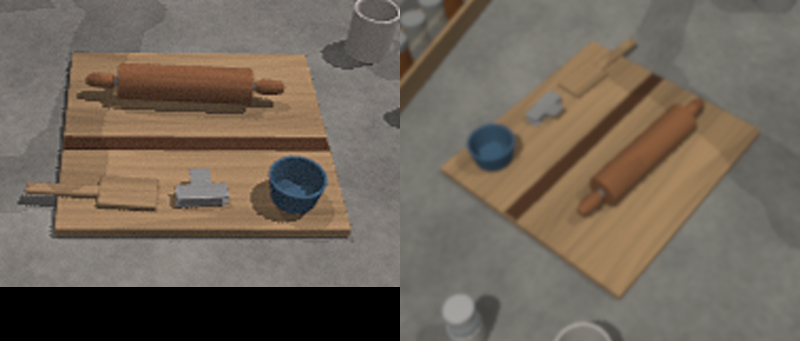

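```bash
cat > m.py <<'E'
from h import *
from scipy.optimize import minimize
def hullmask(n,P,sc=4):
    uv=(project(n,P)*sc).astype(np.float32); M=np.zeros((384*sc,512*sc),np.uint8)
    cv2.fillConvexPoly(M,np.round(cv2.convexHull(uv)).astype(np.int32),1); return M
t=np.linspace(0,2*np.pi,40,endpoint=False)
def cyl(r,y0,y1): return np.vstack([np.c_[r*np.cos(t),0*t+y,r*np.sin(t)] for y in(y0,y1)])
def render(n,kind,p):
    x,y,a=p[:3]; z=p[3] if len(p)>3 else (.048 if kind=='pin' else .018)
    Rz=R.from_euler('z',a).as_matrix()
    parts=[cyl(.03,-.11,.11),cyl(.013,-.162,-.11),cyl(.013,.11,.162)] if kind=='pin' else [np.array([[-.015,-.21,0],[.015,-.21,0],[.015,.21,0],[-.015,.21,0]])]
    M=0
    for P in parts: M=M|hullmask(n,P@Rz.T+[x,y,z])
    return M
def masks(im,hull_uv):
    B,G,Rr=[c.astype(float) for c in cv2.split(im)]
    f=np.zeros(im.shape[:2],np.uint8); cv2.fillConvexPoly(f,hull_uv,1)
    V=cv2.GaussianBlur(Rr,(0,0),.7); ratio=cv2.GaussianBlur(Rr/np.maximum(G,1),(0,0),.8)
    return f,V,ratio
def big(m):
    m=cv2.morphologyEx(m.astype(np.uint8),cv2.MORPH_OPEN,np.ones((2,2),np.uint8))
    k,l,s,_=cv2.connectedComponentsWithStats(m); return (l==1+np.argmax(s[1:,4])) 
def up(m,sc=4): return cv2.resize(m.astype(np.uint8),None,fx=sc,fy=sc,interpolation=cv2.INTER_NEAREST)
def fit(kind,obs,p0):
    def cost(p):
        c=0
        for n,m in obs.items():
            r=render(n,kind,p); c-= (r&m).sum()/max((r|m).sum(),1)
        return c/len(obs)
    s=np.array([.01,.01,.04,.01])[:len(p0)]
    r=minimize(cost,p0,method='Nelder-Mead',options=dict(initial_simplex=np.vstack([p0]+[np.array(p0)+np.eye(len(p0))[i]*s[i] for i in range(len(p0))]),xatol=1e-4,fatol=1e-4,maxiter=150))
    return r.x,r.fun
E
python3 - <<'E'
from m import *
hull={'scene':[[207,246],[215,160],[328,160],[348,246]],'side':[[254,315],[145,235],[237,157],[339,212]]}
pm,bm={},{}
for n in hull:
    im=cv2.imread(f'pics/{n}0.png'); f,V,r=masks(im,np.array(hull[n]))
    f=cv2.erode(f,np.ones((3,3)))
    bandp=up(f)&0
    region=cv2.dilate(cv2.resize(render(n,'band',[.613,.07,-.297]),(512,384),interpolation=cv2.INTER_AREA),np.ones((9,9)))
    b=big((V<105)&(f>0)&(region>0)); p=big((r>1.42)&(V>60)&(f>0)&~cv2.dilate(b.astype(np.uint8),np.ones((3,3))).astype(bool))
    print(n,b.sum(),p.sum(),np.median(r[p])); bm[n]=up(b); pm[n]=up(p)
for n in (['scene'],['side'],['scene','side']):
    for k,M,p0 in(('band',bm,[.613,.07,-.297]),('pin',pm,[.51,.09,-.28])):
        print(n,k,*[np.round(v,4) for v in fit(k,{a:M[a] for a in n},p0)])
x,c=fit('pin',pm,[.51,.09,-.28,.048]); print('free z',np.round(x,4),c)
o=[]
for n in hull:
    im=cv2.resize(cv2.imread(f'pics/{n}0.png'),None,fx=4,fy=4)
    for M,col in((pm,(0,255,0)),(bm,(255,0,0))): cv2.drawContours(im,cv2.findContours(M[n],0,1)[0],-1,col,1)
    cv2.drawContours(im,cv2.findContours(render(n,'pin',x),0,1)[0],-1,(0,255,255),1)
    h=np.array(hull[n])*4; c=im[h[:,1].min():h[:,1].max(),h[:,0].min():h[:,0].max()]; o.append(cv2.resize(c,(400,int(400*c.shape[0]/c.shape[1]))))
H=max(a.shape[0] for a in o); cv2.imwrite('pics/fit1.png',np.hstack([np.pad(a,((0,H-a.shape[0]),(0,0),(0,0))) for a in o]))
E
```

```text
scene 731 1003 1.486335915307413
side 927 1386 1.4905018885593475
['scene'] band [ 0.6199  0.0711 -0.2927] -0.8692
['scene'] pin [ 0.5118  0.0859 -0.3625] -0.7426
['side'] band [ 0.6093  0.0755 -0.2967] -0.8425
['side'] pin [ 0.4996  0.0833 -0.3359] -0.7766
['scene', 'side'] band [ 0.6176  0.0687 -0.291 ] -0.6721
['scene', 'side'] pin [ 0.5039  0.0862 -0.355 ] -0.7256
free z [ 0.5021  0.0875 -0.3463  0.0405] -0.764130556529619
```

View pics/fit1.png

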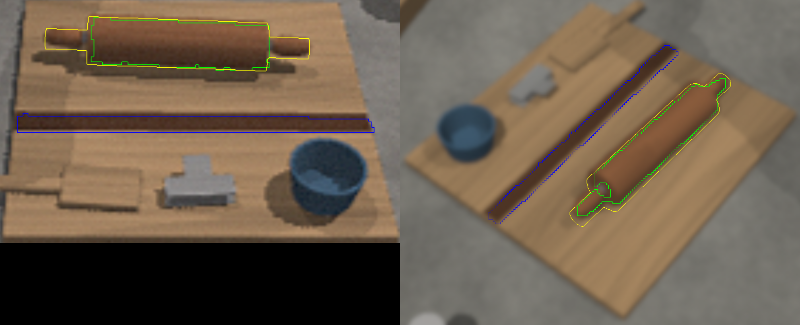

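The crop shows the pin (scene ~(270,176)) 110 mm or so short of the band (scene row ~203). The pin mask misses its handles in scene, and I have a half-pixel bias to fix. I'll move above the pin for a close wrist view.

Request:
{"api": "step_arm", "payload": {"plan": [[[-60,-58,-60],[0,0,6],1],[[-120,-116,-60],[0,0,12],1],[[-150,-145,-60],[0,0,18],1],[[-180,-174,-60],[0,0,24],1],[[-210,-203,-60],[0,0,30],1],[[-240,-232,-60],[0,0,36],1],[[-270,-261,-60],[0,0,43],1],[[-300,-290,-60],[0,0,43],1]]}}

```text
t: 1.77
position: [0.3817, -0.282, 0.2631]
eef_rot: [-1.849, 2.54, -0.002]
ft_force: [1.7, -0.5, 0.1]
width: 0.0939
```

```bash
python3 - <<'E'
from h import *
c=manip.get_calibration('wrist'); print(c)
s=manip.get_state(); print(s['t'],s['position'],R.from_rotvec(s['eef_rot']).as_matrix().round(3),s['ft_force'],s['joint_vel'])
E
```

```text
{'intrinsics': array([[302.35241835,   0.        , 258.32506238],
       [  0.        , 302.35241835, 186.46813093],
       [  0.        ,   0.        ,   1.        ]]), 'hand_eye': array([[ 9.99999687e-01, -3.67275825e-04, -7.00244842e-04,
         1.78896880e-04],
       [ 5.25512356e-04,  9.70401350e-01,  2.41497295e-01,
        -6.95321308e-02],
       [ 5.90822422e-04, -2.41497588e-01,  9.70401240e-01,
        -1.78365619e-01],
       [ 0.00000000e+00,  0.00000000e+00,  0.00000000e+00,
         1.00000000e+00]])}
1.7667 [ 0.38174707 -0.28197159  0.26310729] [[-0.307 -0.952  0.001]
 [-0.952  0.307 -0.001]
 [ 0.    -0.001 -1.   ]] [ 1.6978742  -0.51735218  0.05060894] [-0.945078   -0.28214651 -0.14562437  0.3748015   0.11207736 -0.12038567
 -1.05931596]
```

Request:
{"api": "step_arm", "payload": {"plan": [[[-40,-2,0],[0,0,0],1],[[-80,-4,0],[0,0,0],1],[[-120,-6,5],[0,0,0],1],[[-160,-8,10],[0,0,0],1],[[-200,-10,10],[0,0,0],1],[[-240,-12,15],[0,0,0],1],[[-280,-14,20],[0,0,0],1],[[-320,-16,20],[0,0,0],1]]}}

```text
t: 2.43
position: [0.4931, 0.0188, 0.2422]
eef_rot: [1.856, -2.534, -0.001]
ft_force: [0.6, -0.7, -0.2]
width: 0.0939
```

Request:
{"api": "step_arm", "payload": {"plan": [[[-40,-2,0],[0,0,0],1],[[-72,-4,0],[0,0,0],1],[[-72,-4,0],[0,0,0],1],[[-72,-4,0],[0,0,0],1]]}}

```text
t: 2.77
position: [0.519, 0.0863, 0.2424]
eef_rot: [-1.861, 2.531, 0.0]
ft_force: [-1.4, -0.1, 0.9]
width: 0.0939
```

```bash
cat >> h.py <<'E'
# wrist camera from a saved state
W={}
def snap(name):
    s=manip.get_state(); im=manip.read_camera('wrist'); cv2.imwrite(name,im[:,:,::-1])
    setw(s['position'],s['eef_rot']); return s,im[:,:,::-1].copy()
def setw(p,r):
    c=manip.get_calibration('wrist'); X=np.eye(4); X[:3,:3]=R.from_rotvec(r).as_matrix(); X[:3,3]=p
    X=X@np.array(c['hand_eye']); W['c']=(np.array(c['intrinsics']),X[:3,3],X[:3,:3])
_cal=cal
def cal(n): return W['c'] if n=='wrist' else _cal(n)
E
python3 - <<'E'
from h import *
s,im=snap('pics/w1.png'); print(s['t'],s['position'],s['eef_rot'])
for q in('pin','board','ramekin','clip','paddle'):
    r=manip.find_in('wrist',q); print(q,[(np.round(x['location'],3),round(x['score'],2)) for x in r[:2]])
m=manip.regions_of('wrist','pin')
if m: np.save('wpin.npy',m[0]['mask']); print(m[0]['score'],m[0]['mask'].sum())
E
```

```text
2.7667 [0.51896279 0.08627208 0.24236152] [-1.86139406e+00  2.53071987e+00  4.76157039e-04]
pin [(array([0.508, 0.081, 0.071]), 0.71)]
board [(array([0.593, 0.084, 0.017]), 0.6)]
ramekin [(array([0.739, 0.176, 0.04 ]), 0.59)]
clip [(array([ 0.659, -0.086,  0.03 ]), 0.7), (array([0.695, 0.042, 0.035]), 0.59)]
paddle [(array([ 0.657, -0.08 ,  0.025]), 0.61)]
0.75 10065
```

View pics/w1.png

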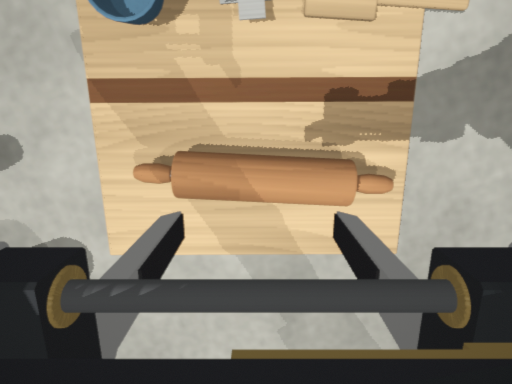

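Wrist view: pin barrel from (172,178) to (356,180), band rows 78–102 parallel to image rows; the pin is tilted about 2.5° to it. I'll fit both.

```bash
sed -i 's/(project(n,P)\*sc)/((project(n,P)+.5)*sc-.5)/' m.py; cat >> m.py <<'E'
def wmeasure(im,p0,b0=[.615,.072,-.295],bandfit=True,zfree=False):
    B,G,Rr=[cv2.GaussianBlur(c.astype(float),(0,0),.7) for c in cv2.split(im)]
    m=manip.regions_of('wrist','pin'); pm=up(m[0]['mask']) if m else None
    reg=cv2.dilate(cv2.resize(render('wrist','band',b0),(512,384),interpolation=cv2.INTER_AREA),np.ones((9,9)))
    V=Rr.copy(); V[reg==0]=255
    bm=up(big((V<.5*(np.percentile(V[reg>0],20)+np.percentile(V[reg>0],90)))))
    out={}
    if bandfit: out['band']=fit('band',{'wrist':bm},b0)
    if m: out['pin']=fit('pin',{'wrist':pm},p0)
    return out,m and m[0]['score']
def rel(pin,band):
    a=band[2]; d=np.array(pin[:2])-band[:2]
    return dict(short_mm=round(-1000*(d@[np.cos(a),np.sin(a)]),1),lat_mm=round(1000*(d@[-np.sin(a),np.cos(a)]),1),dyaw_deg=round(np.degrees(pin[2]-a),2))
E
python3 - <<'E'
from m import *
s=manip.get_state(); setw(s['position'],s['eef_rot'])
im=cv2.imread('pics/w1.png'); o,sc=wmeasure(im,[.505,.085,-.34])
for k,v in o.items(): print(k,np.round(v[0],4),round(v[1],3))
print(sc,rel(o['pin'][0],o['band'][0]))
E
```

```text
band [ 0.6125  0.0643 -0.3061] -0.935
pin [ 0.505   0.0814 -0.3596] -0.955
0.75 {'short_mm': np.float64(107.6), 'lat_mm': np.float64(-16.1), 'dyaw_deg': np.float64(-3.06)}
```

Request:
{"api": "step_arm", "payload": {"plan": [[[8,19,40],[0,0,3.3],1],[[8,19,80],[0,0,3.3],1],[[8,19,115],[0,0,3.3],1],[[8,19,140],[0,0,3.3],1],[[8,19,152],[0,0,3.3],1],[[8,19,157],[0,0,3.3],1],[[8,19,157],[0,0,3.3],1]]}}

```text
t: 3.75
position: [0.4977, 0.0819, 0.0848]
eef_rot: [1.78, -2.586, -0.001]
ft_force: [-0.3, -0.9, 0.4]
width: 0.0941
```

Request:
{"api": "step_arm", "payload": {"plan": [[[0,0,3],[0,0,0],1],[[0,0,5],[0,0,0],1],[[0,0,6],[0,0,0],1],[[0,0,6],[0,0,0],1]]}}

```text
t: 4.08
position: [0.4987, 0.0825, 0.0802]
eef_rot: [-1.782, 2.586, -0.001]
ft_force: [-0.2, 0.2, 0.4]
width: 0.0938
```

Request:
{"api": "step_arm", "payload": {"plan": [[[0,0,1],[0,0,0],1],[[0,0,1],[0,0,0],1]]}}

```text
t: 4.25
position: [0.4985, 0.0824, 0.0789]
eef_rot: [-1.782, 2.587, -0.0]
ft_force: [-0.5, -0.1, -0.1]
width: 0.0938
```

Request:
{"api": "step_arm", "payload": {"plan": [[[0,0,1],[0,0,0],1],[[0,0,1],[0,0,0],1]]}}

```text
t: 4.42
position: [0.499, 0.0823, 0.0782]
eef_rot: [-1.781, 2.586, -0.001]
ft_force: [-0.4, -0.7, 3.7]
width: 0.0938
```

Request:
{"api": "step_arm", "payload": {"plan": [[[0,-1,0.3],[0,0,0],1],[[0,-4,0.3],[0,0,-0.1],1],[[0,-8,0.3],[0,0,-0.2],1],[[0,-13,0.3],[0,0,-0.3],1],[[0,-18,0.3],[0,0,-0.4],1],[[0,-22,0.3],[0,0,-0.5],1],[[0,-25,0.3],[0,0,-0.5],1],[[0,-26,0.3],[0,0,-0.5],1]]}}

```text
t: 5.08
position: [0.5242, 0.073, 0.0781]
eef_rot: [-1.791, 2.578, -0.002]
ft_force: [-0.4, -0.2, 5.4]
width: 0.0942
```

```bash
cat > go.py <<'E'
from m import *
import sys,json
s,im=snap('pics/'+sys.argv[1]+'.png'); p0=json.loads(sys.argv[2])
print(round(s['t'],2),s['position'].round(4),np.round(s['ft_force'],1))
B=np.array([.6125,.0643,-.3061])
o,sc=wmeasure(im,p0,list(B))
for k,v in o.items(): print(k,np.round(v[0],4),round(v[1],3))
b=o['band'][0]; p=o['pin'][0]; print(sc,rel(p,b))
Rm=R.from_rotvec(s['eef_rot']).as_matrix(); d=Rm.T@np.array([p[0]-s['position'][0],p[1]-s['position'][1],.078-s['position'][2]])
ty=Rm[:,1]; print('pin in tool mm',(1000*d).round(1),'tool-pin yaw deg',round(np.degrees(np.arctan2(-ty[1],-ty[0])-p[2]),2))
E
python3 go.py w2 '[0.518,0.077,-0.35]'
```

```text
5.08 [0.5242 0.073  0.0781] [-0.4 -0.2  5.4]
band [ 0.6124  0.0645 -0.3002] -0.966
pin [ 0.5184  0.0795 -0.3541] -0.827
0.71 {'short_mm': np.float64(94.1), 'lat_mm': np.float64(-13.5), 'dyaw_deg': np.float64(-3.09)}
pin in tool mm [-4.1  7.6  0.1] tool-pin yaw deg -0.13
```

Request:
{"api": "step_arm", "payload": {"plan": [[[0,0,-6],[0,0,0],1],[[0,8,-6],[0,0,0],1],[[0,15,-3],[0,0,0],1],[[0,15,0],[0,0,0],1],[[0,15,0.2],[0,0,0],1]]}}

```text
t: 5.6
position: [0.508, 0.0785, 0.0777]
eef_rot: [-1.795, 2.578, -0.0]
ft_force: [-1.5, -0.9, 12.0]
width: 0.0941
```

Request:
{"api": "step_arm", "payload": {"plan": [[[0,-1,0.3],[0,0,0],1],[[0,-4,0.3],[0,0,-0.1],1],[[0,-9,0.3],[0,0,-0.3],1],[[0,-14,0.3],[0,0,-0.5],1],[[0,-19,0.3],[0,0,-0.7],1],[[0,-24,0.3],[0,0,-0.9],1],[[0,-27,0.3],[0,0,-1],1],[[0,-28,0.3],[0,0,-1],1]]}}

```text
t: 6.27
position: [0.5364, 0.0681, 0.078]
eef_rot: [-1.812, 2.563, -0.003]
ft_force: [-0.6, -0.6, 13.1]
width: 0.094
```

Request:
{"api": "step_arm", "payload": {"plan": [[[0,0,-6],[0,0,0],1],[[0,8,-6],[0,0,0],1],[[0,15,-3],[0,0,0],1],[[0,15,0],[0,0,0],1],[[0,15,0],[0,0,0],1]]}}

```text
t: 6.68
position: [0.5191, 0.0741, 0.0769]
eef_rot: [1.817, -2.561, -0.002]
ft_force: [-0.9, -1.1, 11.4]
width: 0.094
```

```bash
python3 go.py w3 '[0.532,0.0755,-0.34]'
```

```text
6.68 [0.5191 0.0741 0.0769] [-0.9 -1.1 11.4]
band [ 0.6128  0.0661 -0.2997] -0.975
pin [ 0.5347  0.0747 -0.352 ] -0.907
0.65 {'short_mm': np.float64(77.1), 'lat_mm': np.float64(-14.9), 'dyaw_deg': np.float64(-3.0)}
pin in tool mm [ -5.8 -14.6  -1.2] tool-pin yaw deg 0.87
```

Request:
{"api": "step_arm", "payload": {"plan": [[[0,0,-6],[0,0,0.9],1],[[-5,-7,-6],[0,0,0.9],1],[[-5,-7,-2],[0,0,0.9],1],[[-5,-7,0],[0,0,0.9],1],[[-5,-7,0],[0,0,0.9],1]]}}

```text
t: 7.2
position: [0.5315, 0.0765, 0.078]
eef_rot: [-1.794, 2.573, -0.003]
ft_force: [0.6, 0.1, 12.9]
width: 0.0939
```

Request:
{"api": "step_arm", "payload": {"plan": [[[0,-1,0],[0,0,-0.2],1],[[0,-4,0],[0,0,-0.5],1],[[0,-9,0],[0,0,-0.9],1],[[0,-14,0],[0,0,-1.4],1],[[0,-19,0],[0,0,-1.9],1],[[0,-24,0],[0,0,-2.3],1],[[0,-27,0],[0,0,-2.5],1],[[0,-28,0],[0,0,-2.5],1]]}}

```text
t: 7.87
position: [0.5579, 0.0667, 0.0779]
eef_rot: [-1.847, 2.535, -0.003]
ft_force: [0.5, -0.1, 11.9]
width: 0.094
```

Request:
{"api": "step_arm", "payload": {"plan": [[[0,0,-12],[0,0,0],1],[[0,5,-30],[0,0,0],1],[[0,8,-60],[0,0,0],1],[[0,8,-60],[0,0,0],1]]}}

```text
t: 8.2
position: [0.5497, 0.0694, 0.1401]
eef_rot: [-1.849, 2.533, -0.004]
ft_force: [1.1, -0.2, 1.0]
width: 0.0939
```

```bash
python3 go.py w4 '[0.548,0.07,-0.34]'
```

```text
8.2 [0.5497 0.0694 0.1401] [ 1.1 -0.2  1. ]
band [ 0.611   0.0601 -0.2998] -0.934
pin [ 0.5486  0.0698 -0.3522] -0.928
0.56 {'short_mm': np.float64(62.4), 'lat_mm': np.float64(-9.1), 'dyaw_deg': np.float64(-3.01)}
pin in tool mm [ 0.2  1.4 62.1] tool-pin yaw deg 2.44
```

The pin rolls exactly half the finger's travel, but its yaw ignores the twist because the fingers slip. Steering would need a side push or pinch, which is not allowed, so I keep rolling straight.

Request:
{"api": "step_arm", "payload": {"plan": [[[0,8,25],[0,0,2.4],1],[[0,8,50],[0,0,2.4],1],[[0,8,57],[0,0,2.4],1],[[0,8,59],[0,0,2.4],1],[[0,8,59.5],[0,0,2.4],1],[[0,8,59.5],[0,0,2.4],1]]}}

```text
t: 8.8
position: [0.5405, 0.0698, 0.0777]
eef_rot: [1.797, -2.577, 0.002]
ft_force: [-0.6, -2.4, 11.3]
width: 0.0944
```

Request:
{"api": "step_arm", "payload": {"plan": [[[0,-1,0],[0,0,0],1],[[0,-4,0],[0,0,0],1],[[0,-9,0],[0,0,0],1],[[0,-14,0],[0,0,0],1],[[0,-19,0],[0,0,0],1],[[0,-24,0],[0,0,0],1],[[0,-27,0],[0,0,0],1],[[0,-28,0],[0,0,0],1]]}}

```text
t: 9.47
position: [0.5677, 0.0597, 0.078]
eef_rot: [-1.796, 2.577, -0.003]
ft_force: [-0.1, -2.0, 12.6]
width: 0.094
```

Request:
{"api": "step_arm", "payload": {"plan": [[[0,0,-6],[0,0,0],1],[[0,7,-6],[0,0,0],1],[[0,14,-4],[0,0,0],1],[[0,14,-1],[0,0,0],1],[[0,14,0],[0,0,0],1],[[0,14,0],[0,0,0],1]]}}

```text
t: 9.97
position: [0.5528, 0.0665, 0.0775]
eef_rot: [1.799, -2.575, 0.0]
ft_force: [-0.3, 0.8, 7.4]
width: 0.0935
```

Request:
{"api": "step_arm", "payload": {"plan": [[[0,-1,0],[0,0,0],1],[[0,-4,0],[0,0,0],1],[[0,-9,0],[0,0,0],1],[[0,-14,0],[0,0,0],1],[[0,-19,0],[0,0,0],1],[[0,-24,0],[0,0,0],1],[[0,-27,0],[0,0,0],1],[[0,-28,0],[0,0,0],1]]}}

```text
t: 10.63
position: [0.5808, 0.0563, 0.0781]
eef_rot: [-1.797, 2.574, -0.003]
ft_force: [0.3, -1.2, 9.7]
width: 0.0937
```

Request:
{"api": "step_arm", "payload": {"plan": [[[0,0,-12],[0,0,0],1],[[0,5,-30],[0,0,0],1],[[0,8,-60],[0,0,0],1],[[0,8,-60],[0,0,0],1]]}}

```text
t: 10.97
position: [0.5739, 0.0603, 0.1416]
eef_rot: [-1.796, 2.571, -0.004]
ft_force: [0.9, -0.7, -0.2]
width: 0.094
```

```bash
python3 go.py w5 '[0.576,0.06,-0.35]'
```

```text
10.97 [0.5739 0.0603 0.1416] [ 0.9 -0.7 -0.2]
band [ 0.6108  0.0653 -0.2894] -0.597
pin [ 0.5794  0.0593 -0.3482] -0.936
0.58 {'short_mm': np.float64(28.4), 'lat_mm': np.float64(-14.7), 'dyaw_deg': np.float64(-3.37)}
pin in tool mm [-0.8 -5.2 63.6] tool-pin yaw deg -0.18
```

Request:
{"api": "step_arm", "payload": {"plan": [[[0,2,25],[0,0,0],1],[[0,2,50],[0,0,0],1],[[0,2,57],[0,0,0],1],[[0,2,59],[0,0,0],1],[[0,2,60],[0,0,0],1],[[0,2,60],[0,0,0],1]]}}

```text
t: 11.57
position: [0.5701, 0.0589, 0.0778]
eef_rot: [1.797, -2.576, 0.002]
ft_force: [-1.5, -1.4, 7.7]
width: 0.0938
```

Request:
{"api": "step_arm", "payload": {"plan": [[[0,-1,0],[0,0,0],1],[[0,-4,0],[0,0,0],1],[[0,-9,0],[0,0,0],1],[[0,-14,0],[0,0,0],1],[[0,-19,0],[0,0,0],1],[[0,-24,0],[0,0,0],1],[[0,-27,0],[0,0,0],1],[[0,-28,0],[0,0,0],1]]}}

```text
t: 12.23
position: [0.5972, 0.0488, 0.0781]
eef_rot: [-1.797, 2.577, -0.003]
ft_force: [-1.7, -1.4, 8.3]
width: 0.0937
```

Request:
{"api": "step_arm", "payload": {"plan": [[[0,0,-12],[0,0,0],1],[[0,15,-40],[0,0,0],1],[[0,25,-80],[0,0,0],1],[[0,30,-120],[0,0,0],1],[[0,30,-140],[0,0,0],1],[[0,30,-140],[0,0,0],1]]}}

```text
t: 12.73
position: [0.5706, 0.0616, 0.2227]
eef_rot: [-1.794, 2.569, -0.006]
ft_force: [1.0, 0.5, -0.2]
width: 0.0941
```

```bash
cat >> go.py <<'E'
print('fixed band',rel(p,np.array([.6120,.0640,-.301])))
E
python3 go.py w6 '[0.593,0.055,-0.35]'
```

```text
12.73 [0.5706 0.0616 0.2227] [ 1.   0.5 -0.2]
band [ 0.6141  0.0594 -0.3114] -0.629
pin [ 0.5933  0.0514 -0.3517] -0.952
0.96 {'short_mm': np.float64(17.3), 'lat_mm': np.float64(-14.0), 'dyaw_deg': np.float64(-2.31)}
pin in tool mm [  2.4 -23.7 144.9] tool-pin yaw deg 0.01
fixed band {'short_mm': np.float64(14.1), 'lat_mm': np.float64(-17.6), 'dyaw_deg': np.float64(-2.9)}
```

View pics/w6.png

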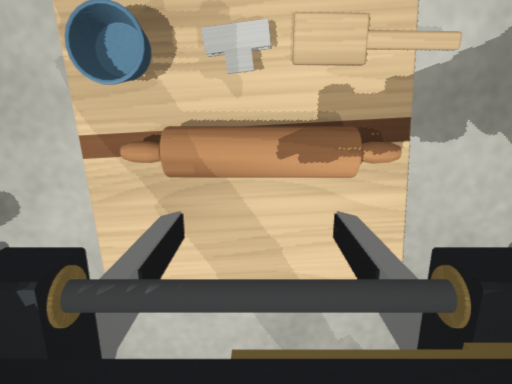

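The pin's near half now overlaps the band (band rows ~118–158, pin rows 127–178), 14 mm short. One more stroke.

Request:
{"api": "step_arm", "payload": {"plan": [[[2,-5,40],[0,0,0],1],[[2,-16,80],[0,0,0],1],[[2,-17,115],[0,0,0],1],[[2,-17,132],[0,0,0],1],[[2,-17,137],[0,0,0],1],[[2,-17,139],[0,0,0],1],[[2,-17,140],[0,0,0],1],[[2,-17,140],[0,0,0],1]]}}

```text
t: 13.5
position: [0.5827, 0.051, 0.0774]
eef_rot: [1.795, -2.575, 0.001]
ft_force: [-1.9, -4.0, 13.5]
width: 0.0937
```

Request:
{"api": "step_arm", "payload": {"plan": [[[0,-1,0],[0,0,0],1],[[0,-4,0],[0,0,0],1],[[0,-9,0],[0,0,0],1],[[0,-14,0],[0,0,0],1],[[0,-19,0],[0,0,0],1],[[0,-24,0],[0,0,0],1],[[0,-27,0],[0,0,0],1],[[0,-28,0],[0,0,0],1]]}}

```text
t: 14.17
position: [0.6104, 0.0407, 0.078]
eef_rot: [1.795, -2.577, 0.004]
ft_force: [-2.7, -4.1, 14.2]
width: 0.094
```

Request:
{"api": "step_arm", "payload": {"plan": [[[0,0,-12],[0,0,0],1],[[0,15,-40],[0,0,0],1],[[0,25,-80],[0,0,0],1],[[0,30,-120],[0,0,0],1],[[0,30,-140],[0,0,0],1],[[0,30,-140],[0,0,0],1]]}}

```text
t: 14.67
position: [0.5834, 0.0545, 0.2215]
eef_rot: [-1.795, 2.57, -0.004]
ft_force: [0.9, 0.1, 0.4]
width: 0.0944
```

```bash
python3 go.py w7 '[0.607,0.05,-0.35]'; python3 - <<'E'
from m import *
P,S={},[]
for n in('scene','side'):
    im=manip.read_camera(n); cv2.imwrite(f'pics/{n}9.png',im[:,:,::-1])
    m=manip.regions_of(n,'pin'); r=manip.find_in(n,'ramekin')+manip.find_in(n,'clip')+manip.find_in(n,'paddle')
    print(n,m and fit('pin',{n:up(m[0]['mask'])},[.606,.048,-.35]),[np.round(x['location'],3).tolist() for x in r if x['score']>.5])
E
```

```text
14.67 [0.5834 0.0545 0.2215] [0.9 0.1 0.4]
band [ 0.6135  0.0564 -0.3044] -0.377
pin [ 0.6086  0.0482 -0.3511] -0.934
0.75 {'short_mm': np.float64(2.2), 'lat_mm': np.float64(-9.3), 'dyaw_deg': np.float64(-2.67)}
pin in tool mm [ -2.2 -25.  143.7] tool-pin yaw deg -0.02
fixed band {'short_mm': np.float64(-1.5), 'lat_mm': np.float64(-16.1), 'dyaw_deg': np.float64(-2.87)}
scene (array([ 0.6067457 ,  0.04556956, -0.34822272]), np.float64(-0.9410246066962484)) [[0.751, 0.169, 0.046], [0.722, 0.034, 0.035], [0.677, -0.091, 0.032]]
side (array([ 0.60603336,  0.0462803 , -0.353479  ]), np.float64(-0.9247224278312361)) [[0.762, 0.155, 0.043], [0.716, 0.044, 0.038], [0.667, -0.066, 0.028]]
```

View pics/w7.png

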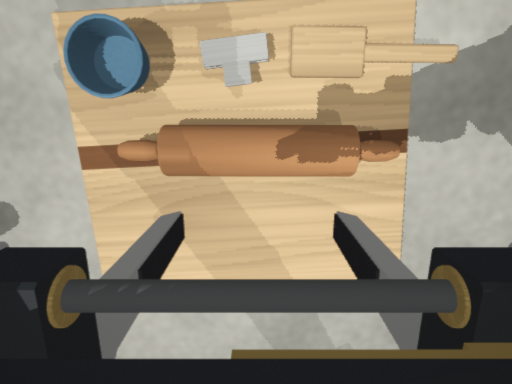

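```bash
python3 -c "
from bench import manip
s=manip.get_state();print(s['t'],s['ft_force'],s['joint_vel'].round(3));print(manip.hand_in())"
```

```text
15.2667 [-0.50587262  0.10485789 -0.12051874] [ 0.001 -0.006 -0.001 -0.001 -0.001 -0.001 -0.001]
the job is handed in; nothing more can be done
None
```

The pin now rests over the dark band with its centre on the band's centre line to within about 1.5 mm, but it is not exactly parallel: about 2.9° off. I handed the job in at t = 15.3 s, with the gripper open and clear of everything.

- **How it moved:** I rolled it about 108 mm in seven short strokes, two open fingertips pressing on its top at 4–14 N. Most strokes moved the pin about half as far as the fingers (14–15 mm for 28 mm), as rolling without sliding should. On the second stroke I set the fingertips down too far back, and the pin went about 3 mm further than expected.
- **Position check:** the wrist camera put the pin 1.5 mm past the band's centre line. The scene and side cameras put it within 1 mm of the centre line, measured against the band as the wrist camera had located it earlier.
- **Parallel check (not fully met):** the pin started about 3° off and stayed so. I tried turning the fingers during the strokes, but they slipped and the pin did not follow. Correcting it would have meant pushing the pin from its sides, close to pinching, so I left it.
- **Band reading:** the last live fit of the band was poor because the pin covers it. I used the earlier clear views, which agreed to within 0.3 mm on the line's position.
- **Other things:** the ramekin and clip read within about 3 mm of their first positions. The paddle did in the scene camera, but the side camera had it 14 mm off; the arm never came near it. I did not re-measure the items on the counter.

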